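Open the dial sifter and pour out the barrel nuts

ROBOT

A 7-joint arm with a two-finger parallel gripper is mounted at the origin on the work surface. World frame = base frame: x ahead of the robot, y to its left, z up, the work surface at z = 0. Lengths are in m, angles in rad, forces in N, time in s.
With the tool pointing down it reaches from about 0.4 to 0.85 m from the base axis. Payload 4.5 kg.
Tool frame: the origin (TCP) lies between the finger pads; the fingertips stand 11 mm ahead of it and the grasp point (between the pads) lies 8 mm behind it (r.tip_reach is the distance from the TCP to the fingertips, in m); x points along the fingers, y is the direction in which the jaws open and shut, and the axes are right-handed (so a half turn about x gives the same grasp; the last joint's range is limited). The gripper opens to 88 mm and grips with 3 to 60 N. Pads are 18 mm wide; open, the fingers measure 123 mm over their backs; the gripper's body (75 mm by 187 mm) begins 45 mm behind the grasp point.
Start: joints at [1.308, 0.689, -0.195, 1.565, 0.157, 0.902, -0.215], TCP at [0.183, -0.598, 0.25] pointing down, gripper open.
Joint ranges: [-3.01, 3.01], [-0.46, 2.08], [-1.47, 1.51], [0.13, 2.56], [-1, 4.14], [0.04, 2.09], [-2.66, 2.66]. Speed limits (rad/s): [2.57, 2.57, 3.14, 3.14, 3.14, 3.14, 3.14].

INTERFACE

Orientations are given as a unit quaternion [x, y, z, w].
In Python, from plant import r gives the robot as it stands.
- The arm moves only by the tool drive_tool, never from a script. Its argument "deltas" is a list of rows, each a list of 3 entries, a list of its own where there are three numbers: the turn, a rotation vector about the tool's x, y, z in degrees, then the shift along the tool's x, y, z in cm, then the finger opening in cm, from 0 to 8.81. A call has 1 to 12 rows; each row shifts and turns the commanded pose from where the row before left it, along the tool's axes as they then stand; what a row does not reach is not made up. A row lasts 1/12 s, in which the tool goes at most 41.7 mm and 7.16 degrees, less where a joint would pass 70% of its speed; a pose out of reach is approached as far as the arm can. A call is refused whole if a number of a shift passes 4.17 or a number of a turn 7.16, either way. A call with a gripper value outside its range is refused whole. The fingers move at their own pace and stop on an object; "force" is the grip in N (left out, the last holds). Time passes only in rows, so rows that do not move let the fingers close. It gives the time, the measured TCP pose, the force and the opening at its end, in the units of the state.
- r.get_state(): the state, without advancing time (a new reading comes with each control period).
- r.snapshot(name): name is "scene" or "top" or "wrist"; returns a dict with "color" (480x640x3 uint8, red, green, blue), "fov_y" (degrees; the focal length in pixels is half the picture's height over the tangent of half this angle, whatever the lens; pixels are square), "cx", "cy" (the principal point, pixels), "extrinsics" (4x4, takes a point from world to camera coordinates); the wrist camera has in their place "tool_from_camera" (4x4, takes a point from camera to tool coordinates, whose origin is the TCP and whose axes are the tool frame's). Camera axes: x right, y up, looking along -z (the intrinsics and any distortion apply to the point x, -y, -z); pixel columns grow to the right and rows downward; lengths in m; the calibration is good to about 2 mm. A picture is of the moment at which its call begins: read the wrist's pose just before it. There is no depth.
- r.finish_job(): hands the job in, once; it reports no verdict.
The state is a dict: "clock": time; "q": joint angles; "qd": joint speeds; "joint_torque": joint torques, N m; "tool_pos": TCP position; "eef_rot": TCP orientation; "contact_force": force on the tool from outside, world axes, zero at the start; "moment": the same for the moment, N m; "opening": opening from 0.0 (shut) to 1.0 (fully open).
Only numpy, scipy, OpenCV 4.12 (cv2) and the standard library are available. Lean on these libraries where they do the work, as an engineer would, in place of code of your own. Each camera call takes 0.05 s, during which the arm holds its last target. There are 200 camera calls.

TASK

While the clear swivel jar stands upright, turn the dial on its lid clockwise as far as it goes, so that its largest opening stands over the port; then tip the jar forward by its crank and rock it, well back and forward again, until all four barrel nuts have dropped into the white tub below. Swing the jar back fully upright and let go, leaving the other loose things on the bench where they are.

Things in the scene. Friction and masses are not known exactly. Their poses are not given: they have to be found in the camera images.
- dispenser: steel stand fixed to the bench: dark base plate 240 x 200 x 8 mm and two grey posts 196 mm tall carrying a clear round jar (92 mm wide, 104 tall) on a level axle 180 mm up. Origin on the bench midway between the posts; x points the way the jar tips and pours, y along the axle towards the crank, z up. The posts fill 79 to 93 mm either side in y and 34 mm along x
- jar (a joint): tilt of the jar about the level axle (rad): 0 upright against its stop, growing as it tips forward (towards the stand's +x), 2.5 at the far stop, mouth steeply down. Stiff: it stays where it is left; about 4 N at the crank moves it
- crank_grip (a point): on the axis of the crank's black round peg (14 mm diameter, along the stand's y, 102 to 160 mm out), 135 mm out from the stand's middle. It circles the axle at radius 70 mm: jar upright, it is 68 mm towards the stand's -x and 18 mm above the axle; as the jar tips it goes up, over the top and down to +x, ending 65 mm towards +x and 26 mm above the axle at 2.5 rad
- dial (a joint): turn of the grey dial on the lid (rad), growing clockwise seen from above. Its three round holes (5, 9, 32 mm diameter) pass over the lid's one 32 mm port, on the pouring side by a small white lip. 0: closed; 1.05: the 5 mm hole over the port; 1.7: the 9 mm one; 2.6: the 32 mm one, where the dial meets a hard stop. Stiff (about 0.1 N m), stays where it is left
- dial_grip (a point): on the dial's axis at the top of its grip bar (42 mm long, 12 mm wide, standing 26 mm above the dial's 90 mm round face). x points along the bar, z up along the jar's axis; the 32 mm hole's centre lies 26 mm towards y. With the jar upright it is 266 mm above the bench
- jar_port (a point): centre of the lid's port at the height of the dial's face, 26 mm from the jar's axis on the pouring side; it turns with the jar
- tub: loose white open tub under the jar, 200 x 138 x 60 mm, walls and floor 4 mm, standing on the stand's base plate; origin at the centre of its underside, x along its length, parallel to the stand's x. It is pushed in between the posts, and is already in the right place
- nut0_center (a point): centre of a plain smooth steel barrel nut, 12 mm in diameter and 14 mm long, 12 g; at the start on the floor of the jar. It passes the 32 mm hole only; nuts often jam in the mouth until the jar is rocked back to 0.9 rad or less and forward again
- nut1_center (a point): centre of a plain smooth steel barrel nut, 12 mm in diameter and 14 mm long, 12 g; at the start on the floor of the jar. It passes the 32 mm hole only; nuts often jam in the mouth until the jar is rocked back to 0.9 rad or less and forward again
- nut2_center (a point): centre of a plain smooth steel barrel nut, 12 mm in diameter and 14 mm long, 12 g; at the start on the floor of the jar. It passes the 32 mm hole only; nuts often jam in the mouth until the jar is rocked back to 0.9 rad or less and forward again
- nut3_center (a point): centre of a plain smooth steel barrel nut, 12 mm in diameter and 14 mm long, 12 g; at the start on the floor of the jar. It passes the 32 mm hole only; nuts often jam in the mouth until the jar is rocked back to 0.9 rad or less and forward again
- loose_blank: single loose plywood fan-shaped blank lying flat, 141 x 90 x 9 mm; origin under its middle, x along its length. A bystander: leave it
- glue_jar: small closed jar standing, 48 mm diameter, 75 mm tall; origin at the centre of its underside, z up. A bystander: leave it
- driver: screwdriver lying on the bench, 170 mm long; origin under its middle, x along it towards the tip. A bystander: leave it
- tape_roll: roll of tape lying flat, 90 mm diameter, 24 mm tall; origin at the centre of its underside. A bystander: leave it
- bushing_cup: white cup filled with steel bushings, 68 mm diameter at the rim, 50 mm tall; origin at the centre of its underside. A bystander: leave it
There are look-alikes about, which are no part of the job. What is shaped like the tub but yellow is not meant.

How it is judged:
On the way, in this order (a step that is already met when the one before it is completed fails the run):
1. the dial is turned to its largest opening (within 0.2 rad of its stop) while the jar is upright (within 0.2 rad) (value of joint dial above 2.4 rad and value of joint jar below 0.2 rad), for 0.3 s.
2. all four nuts have dropped into the tub (x of nut0_center in the frame of tub between -0.098 and 0.098 m and y of nut0_center in the frame of tub between -0.067 and 0.067 m and z of nut0_center in the frame of tub between 0 and 0.05 m and x of nut1_center in the frame of tub between -0.098 and 0.098 m and y of nut1_center in the frame of tub between -0.067 and 0.067 m and z of nut1_center in the frame of tub between 0 and 0.05 m and x of nut2_center in the frame of tub between -0.098 and 0.098 m and y of nut2_center in the frame of tub between -0.067 and 0.067 m and z of nut2_center in the frame of tub between 0 and 0.05 m and x of nut3_center in the frame of tub between -0.098 and 0.098 m and y of nut3_center in the frame of tub between -0.067 and 0.067 m and z of nut3_center in the frame of tub between 0 and 0.05 m), for 0.1 s.
At the end, for the whole second after the job is handed in: All four nuts lie inside the tub (their centres within its walls and below 50 mm over its underside), the jar is upright to within 0.15 rad, and the dial still stands at the largest opening (within 0.2 rad of its stop) (all of step 2 and value of joint jar below 0.15 rad and value of joint dial above 2.4 rad); the robot touches nothing.
It fails at once if the loose plywood blank is moved more than 40 mm (distance of loose_blank from where it was at the start of the episode above 0.04 m).
It fails at once if the small capped jar is moved more than 40 mm (distance of glue_jar from where it was at the start of the episode above 0.04 m).
It fails at once if the screwdriver is moved more than 40 mm (distance of driver from where it was at the start of the episode above 0.04 m).
It fails at once if the tape roll is moved more than 40 mm (distance of tape_roll from where it was at the start of the episode above 0.04 m).
It fails at once if the cup of bushings is moved more than 40 mm (distance of bushing_cup from where it was at the start of the episode above 0.04 m).
It also fails if it takes over 72 s, if anything falls off the work surface, if the arm or the gripper's body presses on something with over 40 N, if the wrist force passes 120 N, or if a joint passes its speed limit or range.

## Working session

There is one attempt and no reset: what is moved stays moved. The work goes in short steps, Python scripts to look and compute and a tool call to move; the robot and the scene stay as the last step left them, time stands still between calls to the robot, and variables do not carry over. Pictures are saved under pics/ and viewed, about 8 in all and at most 12, crops included, and the job is handed in when it is done.

Besides the shell and the picture viewer there is one more tool, called as name(argument=value, ...), one argument or row to a line, values as JSON. drive_tool: Moves the arm, as the interface text tells. Its arguments: {"type":"object","properties":{"deltas":{"type":"array","items":{"type":"array"}},"force":{"type":"number"}},"required":["deltas"]}

```bash
mkdir -p pics; cat > h.py <<'E'
import numpy as np, cv2
from plant import r
from scipy.spatial.transform import Rotation as R
def snap(n,f=None):
    s=r.snapshot(n)
    if f: cv2.imwrite('pics/'+f,s['color'][:,:,::-1])
    return s
def proj(s,P):
    E=np.array(s['extrinsics']);c=(E@np.c_[np.atleast_2d(P),np.ones(len(np.atleast_2d(P)))].T)[:3]
    f=240/np.tan(np.radians(s['fov_y'])/2)
    return np.c_[s['cx']+f*c[0]/-c[2], s['cy']+f*c[1]/c[2]]
def ray(s,u,v,z):
    E=np.array(s['extrinsics']);f=240/np.tan(np.radians(s['fov_y'])/2)
    d=E[:3,:3].T@np.array([(u-s['cx'])/f,-(v-s['cy'])/f,-1]);o=-E[:3,:3].T@E[:3,3]
    return o+d*(z-o[2])/d[2]
E
python3 - <<'E'
from h import *
st=r.get_state();print(st)
a=snap('scene','a.png');b=snap('top','b.png')
for s in(a,b):print({k:v for k,v in s.items() if k!='color'})
E
```

```text
{'clock': 0.0, 'q': array([ 1.30778593,  0.68998555, -0.19450802,  1.56636482,  0.15730605,
        0.90246512, -0.21509309]), 'qd': array([-0.00049251,  0.00157029,  0.00013205, -0.00028753,  0.00030256,
       -0.00068637, -0.00040245]), 'joint_torque': array([ 3.85677477e-04, -5.27560973e+01, -1.26718931e+00, -1.53426558e+01,
       -5.26505406e-02,  6.55070355e-03,  1.85375693e-04]), 'tool_pos': array([ 0.18256557, -0.5970985 ,  0.24890334]), 'eef_rot': array([-0.69918567, -0.10521726,  0.69947275, -0.10395481]), 'contact_force': array([-0.59612361,  0.46287195,  0.01762974]), 'moment': array([ 0.00052963, -0.01892273, -0.02594918]), 'opening': 0.9960945465446202}
{'fov_y': 52.85478713428979, 'cx': 313.49260926250076, 'cy': 235.34928088470534, 'extrinsics': array([[-0.16668503,  0.98600841, -0.00187589,  0.13821572],
       [-0.78878281, -0.13220193,  0.60028687,  0.22818193],
       [ 0.5916399 ,  0.10153851,  0.79978257, -1.50470498],
       [ 0.        ,  0.        ,  0.        ,  1.        ]])}
{'fov_y': 51.72235865149707, 'cx': 317.40610708496484, 'cy': 239.43778802466827, 'extrinsics': array([[-0.012703  , -0.99955215,  0.02709484, -0.06277044],
       [ 0.991166  , -0.0090096 ,  0.1323208 , -0.45305344],
       [-0.13201743,  0.02853635,  0.99083655, -1.12880214],
       [ 0.        ,  0.        ,  0.        ,  1.        ]])}
```

```bash
ls -la .; ls pics
```

```text
total 16
drwxr-xr-x  3 agent agent 4096 Dec  4 14:48 .
drwxr-xr-x 23 root  root  4096 Dec  4 14:47 ..
-rw-r--r--  1 agent agent  619 Dec  4 14:48 h.py
drwxr-xr-x  2 agent agent 4096 Dec  4 14:48 pics
a.png
b.png
```

View pics/a.png

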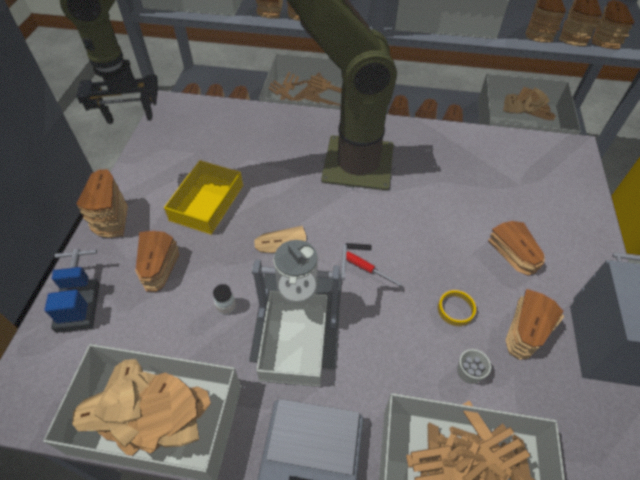

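View pics/b.png

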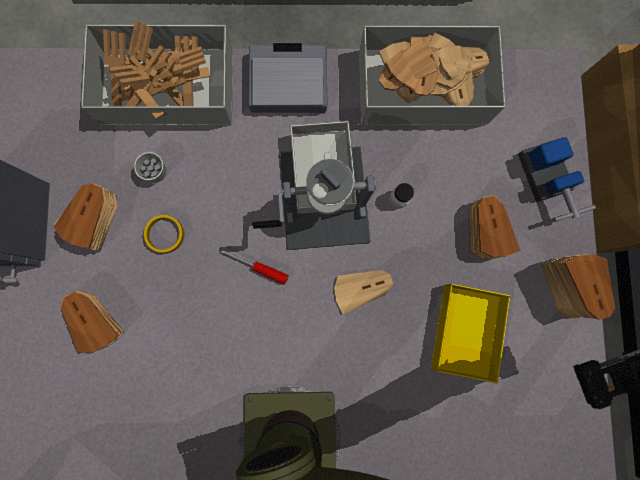

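The stand is at top (325,190) and scene (295,310), with its crank at top (265,224). The white tub at top (322,150) lies under the jar; the yellow look-alike is at top (472,333). The jar pours towards world +x and the crank is on the +y side. Next is a close crop of both views.

```bash
python3 - <<'E'
import cv2,numpy as np
a=cv2.imread('pics/a.png')[215:395,235:415];b=cv2.imread('pics/b.png')[110:260,235:385]
f=lambda i:cv2.resize(i,(400,400),interpolation=cv2.INTER_CUBIC)
cv2.imwrite('pics/c.png',np.hstack([f(a),f(b)]))
E
```

```text
(no output)
```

View pics/c.png

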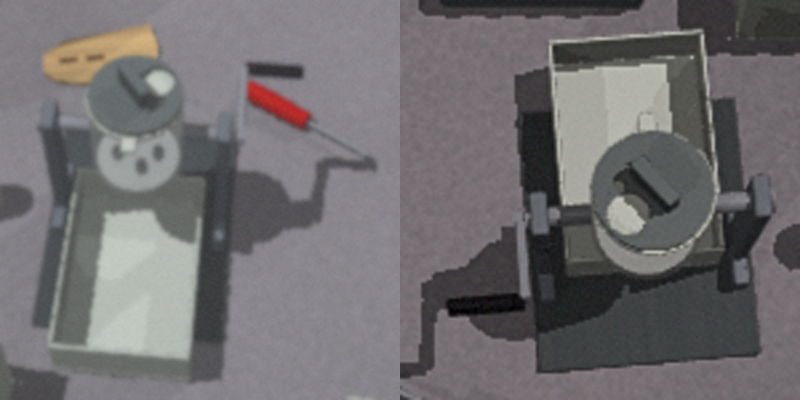

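```bash
cat > fit.py <<'E'
from h import *
from scipy.optimize import least_squares
a=snap('scene');b=snap('top')
T=lambda x,y:(235+(x-400)/2.667,110+y/2.667)
S=lambda x,y:(235+x/2.222,215+y/2.222)
obs=[(b,(-.12,.1,.008),T(539,371)),(b,(-.12,-.1,.008),T(759,353)),(b,(0,.086,.196),T(540,202)),(b,(0,-.086,.196),T(761,185)),
(b,(0,0,.240),T(654,191)),(b,(0,0,.266),T(657,180)),(b,(-.068,.160,.198),T(449,306)),(a,(-.068,.160,.198),S(303,72)),
(a,(0,0,.240),S(136,98)),(a,(0,-.086,.196),S(49,108))]
def res(p,full=0):
    Rz=R.from_euler('z',p[2]).as_matrix();o=[]
    for s,P,uv in obs:o.append(proj(s,Rz@np.array(P)+[p[0],p[1],0])[0]-uv)
    return np.array(o) if full else np.ravel(o)
q=least_squares(res,[.6,0,0],loss='soft_l1').x
print(q,np.round(res(q,1),1).tolist())
# bar ends in top crop
e=[ray(b,*T(*k),.266)[:2] for k in((633,165),(650,156),(662,209),(680,200))]
print(np.round(e,4));d=(e[2]+e[3]-e[0]-e[1]);print('bar dir deg',np.degrees(np.arctan2(d[1],d[0])), 'centre',np.mean(e,0))
print('hole',ray(b,*T(628,214),.24), [np.round(ray(b,*T(*k),.24),3) for k in((613,183),)])
E
python3 fit.py
```

```text
[ 0.54398993 -0.08695893  0.08096059] [[0.5, 6.9], [1.4, 6.1], [-1.1, 1.9], [-0.1, 1.1], [-0.7, -3.0], [-1.1, -2.4], [-1.0, -1.1], [-0.4, 0.3], [-1.4, -1.9], [-1.3, 2.4]]
[[ 0.5503 -0.072 ]
 [ 0.5569 -0.0842]
 [ 0.5182 -0.0921]
 [ 0.5246 -0.105 ]]
bar dir deg -147.55470962806146 centre [ 0.53751215 -0.08834294]
hole [ 0.52084041 -0.06890371  0.24      ] [array([ 0.544, -0.058,  0.24 ])]
```

```bash
sed -i 's/T(540,202)/T(540,215)/;s/T(761,185)),/T(761,195)),/; s/(b,(-.12,.1,.008),T(539,371)),(b,(-.12,-.1,.008),T(759,353))/(b,(-.12+p0,.1,.008),T(539,371)),(b,(-.12+p0,-.1,.008),T(759,353)),(b,(.12+p0,-.1,.008),T(735,98))/; s/^obs=/def mk(p0):return [/; s/^(a,(0,0,.240)/(a,(0,0,.240)/; s/in obs:/in mk(p[3]):/; s/\[.6,0,0\]/[.6,0,0,0]/' fit.py; sed -i 's/return \[\[/return [/' fit.py; cat >> fit.py <<'E'
np.save('stand.npy',q)
im=np.vstack([np.zeros((1,1,3))]) if 0 else None
Rz=R.from_euler('z',q[2]).as_matrix();W=lambda P:np.array(P)@Rz.T+[q[0],q[1],0]
t=np.linspace(0,2*np.pi,60)
out=[]
for s,(x0,y0,w) in((a,(235,215,180)),(b,(235,110,150))):
    c=cv2.resize(s['color'][y0:y0+w,x0:x0+w,::-1],(400,400),interpolation=cv2.INTER_CUBIC);k=400/w
    def L(P,col):cv2.polylines(c,[np.int32((proj(s,W(P))-[x0,y0])*k*4)],False,col,1,cv2.LINE_AA,2)
    L(np.c_[.045*np.cos(t),.045*np.sin(t),0*t+.24],(0,255,0))
    L([(-.068,.102,.198),(-.068,.16,.198)],(0,0,255))
    for y in(-.079,-.093,.079,.093):L([(-.017,y,.196),(.017,y,.196),(.017,y,.008),(-.017,y,.008),(-.017,y,.196)],(255,0,255))
    out.append(c)
cv2.imwrite('pics/d.png',np.hstack(out))
E
python3 fit.py
```

```text
[ 0.53921345 -0.08767864  0.06900791  0.01996301] [[-0.5, 0.1], [0.4, 0.4], [0.1, -0.6], [-0.8, -1.2], [0.4, 0.1], [-0.2, -0.7], [-0.7, 0.0], [-1.1, 0.3], [-0.2, -0.8], [-1.3, -3.8], [-1.0, 0.1]]
[[ 0.5503 -0.072 ]
 [ 0.5569 -0.0842]
 [ 0.5182 -0.0921]
 [ 0.5246 -0.105 ]]
bar dir deg -147.55470962806146 centre [ 0.53751215 -0.08834294]
hole [ 0.52084041 -0.06890371  0.24      ] [array([ 0.544, -0.058,  0.24 ])]
```

View pics/d.png

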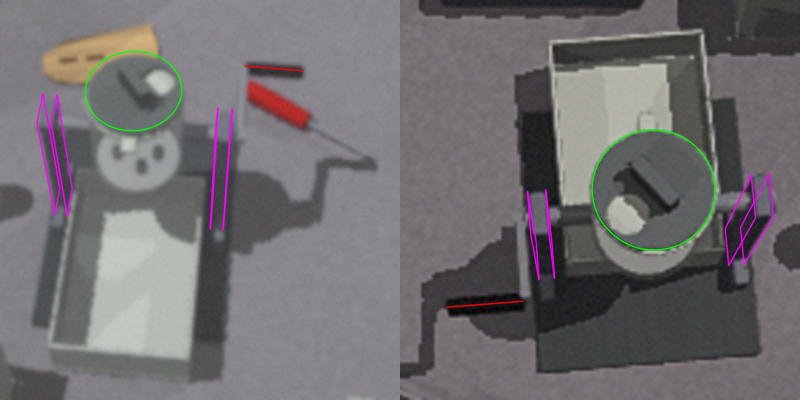

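The overlay fits well: stand at (0.539, -0.088), yaw 4°, with the plate 20 mm forward of the post line. The bar runs at about 33°, so the dial starts near 0.5 rad. Next I work out the approach.

```bash
cat >> h.py <<'E'
def st():
    s=r.get_state();Rt=R.from_quat(s['eef_rot']);M=Rt.as_matrix()
    print('t %.2f'%s['clock'],'p',np.round(s['tool_pos'],4),'yaw_y %.1f'%np.degrees(np.arctan2(M[1,1],M[0,1])),'x',np.round(M[:,0],3),'q',np.round(s['q'],2),'F',np.round(s['contact_force'],1),'M',np.round(s['moment'],2),'op %.2f'%s['opening'])
    return s,Rt
def goto(P,yaw):
    "tool straight down, tool y at yaw deg: total shift (current tool axes, cm) and turn (rotvec deg)"
    s,Rt=st();c,n=np.cos(np.radians(yaw)),np.sin(np.radians(yaw))
    y=np.array([c,n,0]);x=np.array([0,0,-1.]);T=R.from_matrix(np.c_[x,y,np.cross(x,y)])
    print('shift cm',np.round(100*Rt.inv().apply(P-s['tool_pos']),2),'turn',np.round(np.degrees((Rt.inv()*T).as_rotvec()),1))
E
python3 -c "
from h import *
goto(np.array([.538,-.088,.33]),123)
goto(np.array([.538,-.088,.33]),-57)"
```

```text
t 0.30 p [ 0.1828 -0.5975  0.2494] yaw_y -73.0 x [-0.     0.001 -1.   ] q [ 1.31  0.69 -0.19  1.57  0.16  0.9  -0.22] F [-0.  -0.4  0.3] M [0.02 0.04 0.02] op 1.00
shift cm [ -8.03 -38.33 -48.87] turn [1.64e+02 1.00e-01 0.00e+00]
t 0.30 p [ 0.1828 -0.5975  0.2494] yaw_y -73.0 x [-0.     0.001 -1.   ] q [ 1.31  0.69 -0.19  1.57  0.16  0.9  -0.22] F [-0.  -0.4  0.3] M [0.02 0.04 0.02] op 1.00
shift cm [ -8.03 -38.33 -48.87] turn [-16.  -0.   0.]
```

drive_tool(
  deltas=[
    [[0,0,0],[-2,-1.2,-1.5],8.8],
    [[0,0,0],[-1,-2.4,-3],8.8],
    [[0,0,0],[-1,-2.4,-3],8.8],
    [[0,0,0],[-1,-2.4,-3],8.8],
    [[0,0,0],[-1,-2.4,-3],8.8],
    [[0,0,0],[-1,-2.4,-3],8.8],
    [[0,0,0],[-1,-2.4,-3],8.8],
    [[0,0,0],[0,-2.4,-3],8.8],
    [[0,0,0],[0,-2.4,-3],8.8],
    [[0,0,0],[0,-2.4,-3],8.8],
    [[0,0,0],[0,-2.4,-3],8.8],
    [[0,0,0],[0,-2.4,-3],8.8],
  ],
)

```text
clock: 1.3
tool_pos: [0.4327, -0.2312, 0.33]
eef_rot: [0.699, 0.104, -0.699, 0.105]
contact_force: [-0.0, -0.5, -0.4]
opening: 0.998
```

drive_tool(
  deltas=[
    [[0,0,0],[0,-2.4,-3],8.8],
    [[0,0,0],[0,-2.4,-3],8.8],
    [[0,0,0],[0,-2.4,-3],8.8],
    [[0,0,0],[0,-2.4,-3],8.8],
    [[-7,0,0],[0,0,0],8.8],
    [[-7,0,0],[0,0,0],8.8],
    [[-7,0,0],[0,0,0],8.8],
    [[-7,0,0],[0,0,0],8.8],
    [[-7,0,0],[0,0,0],8.8],
    [[-7,0,0],[0,0,0],8.8],
    [[-7,0,0],[0,0,0],8.8],
    [[-7,0,0],[0,0,0],8.8],
  ],
)

```text
clock: 2.3
tool_pos: [0.5186, -0.106, 0.3297]
eef_rot: [-0.567, -0.422, 0.567, -0.422]
contact_force: [-0.4, -1.3, -0.3]
opening: 1.001
```

```bash
python3 -c "
from h import *
goto(np.array([.538,-.088,.33]),123)"
```

```text
t 2.30 p [ 0.5186 -0.106   0.3297] yaw_y -16.7 x [-0. -0. -1.] q [ 0.44  0.5  -0.52  1.73  0.29  0.99 -0.48] F [-0.4 -1.3 -0.3] M [ 0.   -0.07 -0.01] op 1.00
shift cm [-0.03  1.34 -2.28] turn [-139.7    0.     0. ]
```

drive_tool(
  deltas=[
    [[-7,0,0],[0,0.7,-1.1],8.8],
    [[-7,0,0],[0,0.5,-1.2],8.8],
    [[-7,0,0],[0,0,0],8.8],
    [[-7,0,0],[0,0,0],8.8],
    [[-7,0,0],[0,0,0],8.8],
    [[-7,0,0],[0,0,0],8.8],
    [[-7,0,0],[0,0,0],8.8],
    [[-7,0,0],[0,0,0],8.8],
    [[-7,0,0],[0,0,0],8.8],
    [[-7,0,0],[0,0,0],8.8],
  ],
)

```text
clock: 3.13
tool_pos: [0.5355, -0.0867, 0.3297]
eef_rot: [0.222, 0.671, -0.223, 0.671]
contact_force: [-1.1, 0.2, -0.3]
opening: 1.005
```

```bash
python3 -c "
from h import *
goto(np.array([.538,-.088,.33]),123)
s=snap('wrist','w1.png');print(s['tool_from_camera'],s['fov_y'])"
```

```text
t 3.13 p [ 0.5355 -0.0867  0.3297] yaw_y 53.3 x [-0. -0. -1.] q [ 0.58  0.59 -0.86  1.69  0.5   1.09  0.51] F [-1.1  0.2 -0.3] M [ 0.02 -0.17 -0.02] op 1.00
shift cm [-0.03  0.05  0.28] turn [-69.7  -0.    0. ]
[[ 8.79033502e-04  3.23223469e-01 -9.46322258e-01 -1.36241416e-01]
 [ 9.99999154e-01  6.23292486e-04  1.14178390e-03 -6.22182892e-04]
 [ 9.58886905e-04 -9.46322461e-01 -3.23222647e-01 -8.48447336e-02]
 [ 0.00000000e+00  0.00000000e+00  0.00000000e+00  1.00000000e+00]] 71.63817728853766
```

View pics/w1.png

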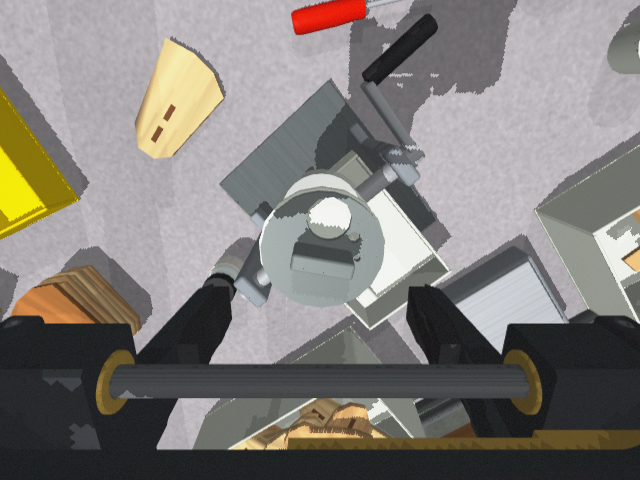

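```bash
cat >> h.py <<'E'
def wray(s,p,Rt,u,v,z):
    C=np.array(s['tool_from_camera']);f=240/np.tan(np.radians(s['fov_y'])/2)
    d=Rt.apply(C[:3,:3]@[(u-s['cx'])/f,-(v-s['cy'])/f,-1]);o=p+Rt.apply(C[:3,3])
    return o+d*(z-o[2])/d[2]
E
python3 -c "
from h import *
s,Rt=st();w=snap('wrist');c=w['color'][160:320,240:400,::-1];cv2.imwrite('pics/e.png',cv2.resize(c,(560,560),interpolation=cv2.INTER_CUBIC))
for k in((299,241),(355,250),(293,270),(352,281)):print(k,wray(w,s['tool_pos'],Rt,*k,.266))
print(wray(w,s['tool_pos'],Rt,329,217,.24))"
```

```text
t 3.18 p [ 0.5355 -0.0869  0.3295] yaw_y 53.6 x [-0. -0. -1.] q [ 0.58  0.59 -0.86  1.69  0.5   1.09  0.51] F [ 0.6  0.  -0.1] M [-0.02 -0.1   0.01] op 1.00
(299, 241) [ 0.51640737 -0.08944554  0.266     ]
(355, 250) [ 0.54266355 -0.06418848  0.266     ]
(293, 270) [ 0.53011216 -0.10493775  0.266     ]
(352, 281) [ 0.55970517 -0.07827219  0.266     ]
[ 0.52117314 -0.06838231  0.24      ]
```

View pics/e.png

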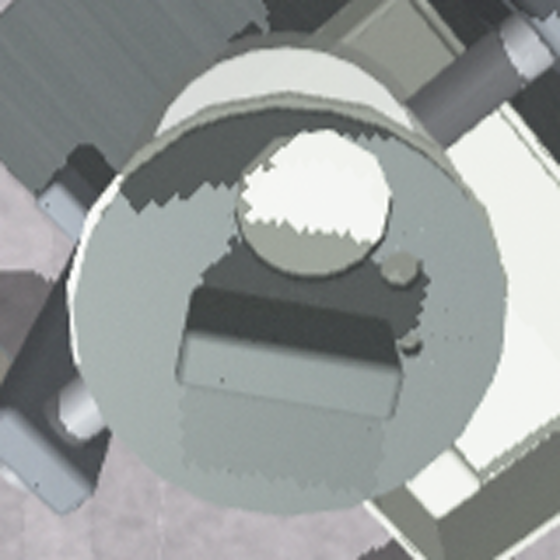

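The bar is at about 43° and the 32 mm hole at 133°, so the dial reads about 0.35 rad. I turn the tool to 133° and go down.

drive_tool(
  deltas=[
    [[-7.1,0,0],[0,0,0],8.8],
    [[-7.1,0,0],[0,0,0],8.8],
    [[-7.1,0,0],[0,0,0],8.8],
    [[-7.1,0,0],[0,0,0],8.8],
    [[-7.1,0,0],[0,0,0],8.8],
    [[-7.1,0,0],[0,0,0],8.8],
    [[-7.1,0,0],[0,0,0],8.8],
    [[-7.1,0,0],[0,0,0],8.8],
    [[-7.1,0,0],[0,0,0],8.8],
    [[-7.1,0,0],[0,0,0],8.8],
    [[-7.1,0,0],[0,0,0],8.8],
    [[0,0,0],[0,0,0],8.8],
  ],
)

```text
clock: 4.23
tool_pos: [0.5355, -0.0867, 0.3293]
eef_rot: [-0.248, 0.662, 0.248, 0.662]
contact_force: [-0.7, 0.1, -0.0]
opening: 0.996
```

```bash
python3 -c "
from h import *
goto(np.array([.538,-.0875,.256]),133)"
```

```text
t 4.23 p [ 0.5355 -0.0867  0.3293] yaw_y 131.1 x [-0.001  0.    -1.   ] q [ 0.73  0.73 -1.22  1.68  0.72  1.26  1.64] F [-0.7  0.1 -0. ] M [ 0.13 -0.11 -0.05] op 1.00
shift cm [ 7.33 -0.23  0.14] turn [-1.9 -0.  -0. ]
```

drive_tool(
  deltas=[
    [[-1.9,0,0],[2,-0.2,0.1],8.8],
    [[0,0,0],[2,0,0],8.8],
    [[0,0,0],[1.5,0,0],8.8],
    [[0,0,0],[1,0,0],8.8],
    [[0,0,0],[0.8,0,0],8.8],
    [[0,0,0],[0,0,0],1.0],
    [[0,0,0],[0,0,0],1.0],
    [[0,0,0],[0,0,0],1.0],
    [[0,0,0],[0,0,0],1.0],
    [[0,0,0],[0,0,0],1.0],
    [[0,0,0],[0,0,0],1.0],
    [[0,0,0],[0,0,0],1.0],
  ],
  force=30,
)

```text
clock: 5.23
tool_pos: [0.5378, -0.0874, 0.257]
eef_rot: [-0.259, 0.658, 0.259, 0.658]
contact_force: [0.4, -0.1, 0.0]
opening: 0.493
```

```bash
python3 -c "
from h import *
goto(np.array([.5385,-.0875,.256]),4)"
```

```text
t 5.23 p [ 0.5378 -0.0874  0.257 ] yaw_y 133.0 x [ 0.001 -0.    -1.   ] q [ 0.7   0.81 -1.17  1.78  0.83  1.14  1.58] F [ 0.4 -0.1  0. ] M [ 0.11 -0.06 -0.02] op 0.49
shift cm [ 0.1  -0.06  0.04] turn [129.   0.  -0.]
```

drive_tool(
  deltas=[
    [[0,0,0],[0,0,0],1.0],
    [[0,0,0],[0,0,0],1.0],
    [[0,0,0],[0,0,0],1.0],
    [[0,0,0],[0,0,0],1.0],
    [[0,0,0],[0,0,0],1.0],
    [[0,0,0],[0,0,0],1.0],
    [[0,0,0],[0,0,0],1.0],
  ],
)

```text
clock: 5.82
tool_pos: [0.539, -0.0889, 0.2567]
eef_rot: [-0.259, 0.658, 0.258, 0.659]
contact_force: [3.9, -3.2, -2.2]
opening: 0.135
```

drive_tool(
  deltas=[
    [[4,0,0],[0,-0.1,0],1.0],
    [[6,0,0],[0,0,0],1.0],
    [[6,0,0],[0,0,0],1.0],
    [[6,0,0],[0,0,0],1.0],
    [[6,0,0],[0,0,0],1.0],
    [[6,0,0],[0,0,0],1.0],
    [[6,0,0],[0,0,0],1.0],
    [[6,0,0],[0,0,0],1.0],
    [[6,0,0],[0,0,0],1.0],
    [[6,0,0],[0,0,0],1.0],
    [[6,0,0],[0,0,0],1.0],
    [[6,0,0],[0,0,0],1.0],
  ],
)

```text
clock: 6.82
tool_pos: [0.5388, -0.0868, 0.2567]
eef_rot: [0.167, 0.687, -0.165, 0.688]
contact_force: [2.1, 1.6, -3.0]
opening: 0.133
```

```bash
python3 -c "
from h import *
goto(np.array([.5392,-.0885,.256]),4)"
```

```text
t 6.82 p [ 0.5388 -0.0868  0.2567] yaw_y 62.8 x [ 0.001  0.002 -1.   ] q [ 0.57  0.69 -0.86  1.78  0.63  0.96  0.55] F [ 2.1  1.6 -3. ] M [ 0.43 -0.49  0.15] op 0.13
shift cm [ 0.07 -0.14  0.11] turn [58.8 -0.1 -0.1]
```

drive_tool(
  deltas=[
    [[6,0,0],[0,-0.1,0],1.0],
    [[6,0,0],[0,0,0],1.0],
    [[6,0,0],[0,0,0],1.0],
    [[6,0,0],[0,0,0],1.0],
    [[6,0,0],[0,0,0],1.0],
    [[6,0,0],[0,0,0],1.0],
    [[6,0,0],[0,0,0],1.0],
    [[4,0,0],[0,0,0],1.0],
    [[4,0,0],[0,0,0],1.0],
    [[2,0,0],[0,0,0],1.0],
  ],
)

```text
clock: 7.65
tool_pos: [0.5401, -0.0858, 0.2567]
eef_rot: [0.452, 0.545, -0.447, 0.546]
contact_force: [6.1, 4.4, -7.0]
opening: 0.132
```

```bash
python3 -c "
from h import *
goto(np.array([.5392,-.0885,.256]),4)"
```

```text
t 7.65 p [ 0.5401 -0.0858  0.2567] yaw_y 11.0 x [ 0.005  0.005 -1.   ] q [ 0.44  0.63 -0.61  1.79  0.45  0.87 -0.18] F [ 6.1  4.4 -7. ] M [ 0.83 -1.2   0.14] op 0.13
shift cm [ 0.07 -0.14  0.24] turn [ 7.  -0.2 -0.3]
```

drive_tool(
  deltas=[
    [[3,0,0],[0.05,0.1,-0.1],1.0],
    [[3,0,0],[0.0,0,0],1.0],
    [[3,0,0],[0,0,0],1.0],
    [[3,0,0],[0,0,0],1.0],
  ],
)

```text
clock: 7.98
tool_pos: [0.5404, -0.0856, 0.2567]
eef_rot: [0.505, 0.496, -0.502, 0.496]
contact_force: [2.7, 2.5, -0.3]
opening: 0.143
```

```bash
python3 -c "
from h import *
goto(np.array([.5392,-.0885,.256]),4)"
```

```text
t 7.98 p [ 0.5404 -0.0856  0.2567] yaw_y -0.9 x [ 0.004  0.002 -1.   ] q [ 0.41  0.62 -0.55  1.79  0.41  0.85 -0.35] F [ 2.7  2.5 -0.3] M [ 0.22 -0.7   0.74] op 0.14
shift cm [ 0.07 -0.11  0.29] turn [-4.9 -0.1 -0.2]
```

drive_tool(
  deltas=[
    [[-4,0,0],[0,0,0],1.0],
    [[0,0,0],[0,0,0],5],
    [[0,0,0],[0,0,0],5],
    [[0,0,0],[0,0,0],5],
    [[0,0,0],[0,0,0],5],
    [[0,0,0],[0,0,0],5],
    [[0,0,0],[-1,0,0],5],
    [[0,0,0],[-2,0,0],5],
    [[0,0,0],[-3,0,0],5],
    [[0,0,0],[-3,0,0],5],
  ],
)

```text
clock: 8.82
tool_pos: [0.538, -0.0878, 0.3475]
eef_rot: [0.486, 0.513, -0.487, 0.512]
contact_force: [-0.3, -0.2, -0.1]
opening: 0.562
```

```bash
cat > crank.py <<'E'
from h import *
import sys
q=np.load('stand.npy');Rz=R.from_euler('z',q[2]).as_matrix()
def peg(t,y=.135):
    a=np.arctan2(18,-68)-t
    return Rz@np.array([.07*np.cos(a),y,.18+.07*np.sin(a)])+[q[0],q[1],0]
E
python3 - <<'E'
from crank import *
p=peg(0);print(p,'tcp')
goto(p+[0,0,.08],np.degrees(q[2]))
snap('top','t2.png');w=snap('wrist','w2.png')
c=cv2.imread('pics/t2.png')[110:260,235:385]
cv2.imwrite('pics/f.png',np.hstack([cv2.resize(c,(400,400),interpolation=cv2.INTER_CUBIC),cv2.resize(w['color'][100:400,170:470,::-1],(400,400))]))
E
```

```text
[0.46239647 0.04233403 0.19791248] tcp
t 8.82 p [ 0.538  -0.0878  0.3475] yaw_y 3.0 x [-0.002  0.    -1.   ] q [ 0.46  0.52 -0.62  1.66  0.33  1.07 -0.21] F [-0.3 -0.2 -0.1] M [-0.07 -0.12 -0.01] op 0.56
shift cm [  6.98  -6.86 -13.39] turn [-0.9 -0.   0.1]
```

View pics/f.png

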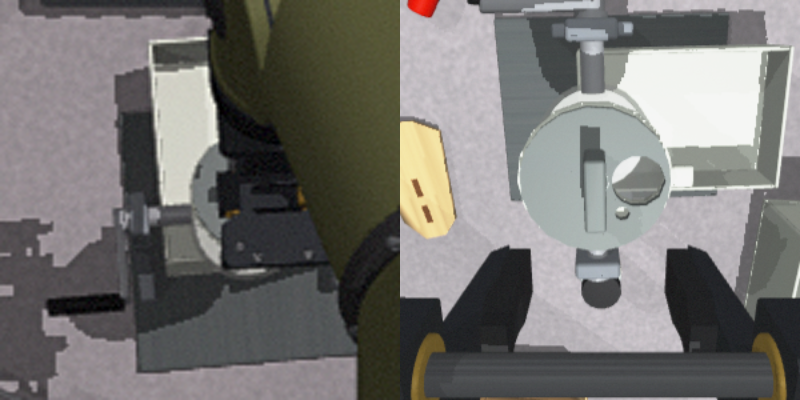

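drive_tool(
  deltas=[
    [[-0.9,0,0],[0,-1.8,-3.4],5],
    [[0,0,0],[0,-1.7,-3.4],5],
    [[0,0,0],[0,-1.7,-3.3],5],
    [[0,0,0],[0,-1.7,-3.3],5],
    [[0,0,0],[3,0,0],5],
    [[0,0,0],[3,0,0],5],
    [[0,0,0],[3,0,0],5],
    [[0,0,0],[2,0,0],5],
    [[0,0,0],[0,0,0],5],
  ],
)

```text
clock: 9.67
tool_pos: [0.4587, 0.0407, 0.2333]
eef_rot: [0.48, 0.518, -0.485, 0.515]
contact_force: [-0.4, -0.5, 0.1]
opening: 0.568
```

```bash
python3 - <<'E'
from crank import *
s,Rt=st();goto(peg(0)+[0,0,-.008],np.degrees(q[2]))
w=snap('wrist','w3.png')
E
```

```text
t 9.67 p [0.4587 0.0407 0.2333] yaw_y 3.9 x [-0.007 -0.002 -1.   ] q [ 0.18  0.55 -0.56  2.05  0.46  0.68 -0.62] F [-0.4 -0.5  0.1] M [-0.02 -0.06  0.05] op 0.57
t 9.67 p [0.4587 0.0407 0.2333] yaw_y 3.9 x [-0.007 -0.002 -1.   ] q [ 0.18  0.55 -0.56  2.05  0.46  0.68 -0.62] F [-0.4 -0.5  0.1] M [-0.02 -0.06  0.05] op 0.57
shift cm [ 4.33  0.41 -0.14] turn [-0.   0.1  0.4]
```

View pics/w3.png

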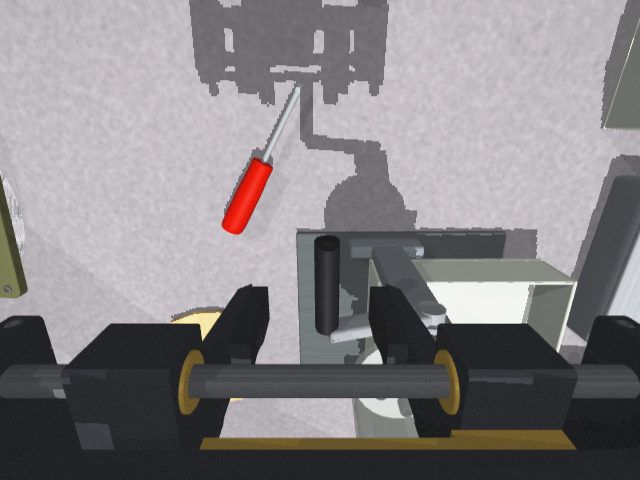

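The peg, at (327,285), lies between the fingers as predicted, with about 4 mm of offset to correct. I go down and grip.

drive_tool(
  deltas=[
    [[0,0,0.4],[1.5,0.4,-0.1],5],
    [[0,0,0],[1.8,0,0],5],
    [[0,0,0],[1,0,0],5],
    [[0,0,0],[0,0,0],1],
    [[0,0,0],[0,0,0],1],
    [[0,0,0],[0,0,0],1],
    [[0,0,0],[0,0,0],1],
    [[0,0,0],[0,0,0],1],
    [[0,0,0],[0,0,0],1],
    [[0,0,0],[0,0,0],1],
    [[0,0,0],[0,0,0],1],
    [[0,0,0],[0,0,0],1],
  ],
  force=25,
)

```text
clock: 10.72
tool_pos: [0.463, 0.0425, 0.1936]
eef_rot: [0.483, 0.516, -0.482, 0.518]
contact_force: [-6.2, -0.1, 6.5]
opening: 0.15
```

```bash
python3 - <<'E'
from crank import *
goto(peg(0)+[0,0,-.008],np.degrees(q[2]))
# plan: deltas in stand x,z (cm) per 0.1 rad
t=np.arange(0,2.51,.1);a=np.arctan2(18,-68)-t
P=7*np.c_[np.cos(a),np.sin(a)];print(np.round(np.c_[t[1:],np.diff(P,axis=0)],2).tolist())
E
```

```text
t 10.72 p [0.463  0.0425 0.1936] yaw_y 3.9 x [ 0.003 -0.001 -1.   ] q [ 0.12  0.61 -0.49  2.09  0.54  0.56 -0.69] F [-6.2 -0.1  6.5] M [0.02 1.19 0.01] op 0.15
shift cm [ 0.37 -0.06  0.01] turn [-0.   0.1 -0.2]
[[0.1, 0.21, 0.67], [0.2, 0.28, 0.64], [0.3, 0.34, 0.61], [0.4, 0.4, 0.57], [0.5, 0.46, 0.53], [0.6, 0.51, 0.48], [0.7, 0.55, 0.43], [0.8, 0.59, 0.37], [0.9, 0.63, 0.31], [1.0, 0.65, 0.25], [1.1, 0.68, 0.18], [1.2, 0.69, 0.11], [1.3, 0.7, 0.04], [1.4, 0.7, -0.03], [1.5, 0.69, -0.1], [1.6, 0.68, -0.16], [1.7, 0.66, -0.23], [1.8, 0.63, -0.3], [1.9, 0.6, -0.36], [2.0, 0.56, -0.42], [2.1, 0.52, -0.47], [2.2, 0.47, -0.52], [2.3, 0.41, -0.56], [2.4, 0.36, -0.6], [2.5, 0.29, -0.64]]
```

drive_tool(
  deltas=[
    [[0,0,0],[-1.31,0.49,0],1],
    [[0,0,0],[-1.18,0.74,0],1],
    [[0,0,0],[-1.01,0.97,0],1],
    [[0,0,0],[-0.8,1.14,0],1],
    [[0,0,0],[-0.56,1.28,0],1],
    [[0,0,0],[-0.29,1.37,0],1],
    [[0,0,0],[0,0,0],1],
    [[0,0,0],[0,0,0],1],
  ],
)

```text
clock: 11.38
tool_pos: [0.5236, 0.047, 0.2466]
eef_rot: [0.484, 0.515, -0.481, 0.518]
contact_force: [-6.2, -0.4, 11.4]
opening: 0.15
```

```bash
cat >> crank.py <<'E'
def where():
    s,Rt=st();d=Rz.T@(s['tool_pos']-[q[0],q[1],0])
    t=np.arctan2(18,-68)-np.arctan2(d[2]+.0043-.18,d[0]);print('stand xyz',np.round(d,4),'jar %.2f'%t,'rad %.1f mm'%(1e3*np.hypot(d[2]+.0043-.18,d[0])))
E
python3 -c "
from crank import *
where()"
```

```text
t 11.38 p [0.5236 0.047  0.2466] yaw_y 3.9 x [ 0.005 -0.001 -1.   ] q [ 0.17  0.61 -0.57  1.86  0.45  0.8  -0.56] F [-6.2 -0.4 11.4] M [-0.16  1.22 -0.01] op 0.15
stand xyz [-0.0063  0.1354  0.2466] jar 1.22 rad 71.1 mm
```

drive_tool(
  deltas=[
    [[0,0,0],[-0.1,1.4,0],1],
    [[0,0,0],[0.26,1.37,0],1],
    [[0,0,0],[0.53,1.29,0],1],
    [[0,0,0],[0.78,1.16,0],1],
    [[0,0,0],[0.99,0.99,0],1],
    [[0,0,0],[1.16,0.77,0],1],
    [[0,0,0],[0,0,0],1],
    [[0,0,0],[0,0,0],1],
    [[0,0,0],[0,0,0],1],
    [[0,0,0],[0,0,0],1],
  ],
)

```text
clock: 12.22
tool_pos: [0.593, 0.0512, 0.2089]
eef_rot: [0.483, 0.516, -0.482, 0.518]
contact_force: [-3.8, -0.2, -7.6]
opening: 0.142
```

```bash
python3 -c "
from crank import *
where();snap('scene','s3.png');snap('top','t3.png')
a=cv2.imread('pics/s3.png')[215:395,235:415];b=cv2.imread('pics/t3.png')[100:250,235:385]
f=lambda i:cv2.resize(i,(400,400),interpolation=cv2.INTER_CUBIC)
cv2.imwrite('pics/g.png',np.hstack([f(a),f(b)]))
"
```

```text
t 12.22 p [0.593  0.0512 0.2089] yaw_y 3.9 x [ 0.004 -0.    -1.   ] q [ 0.14  0.74 -0.53  1.69  0.48  0.84 -0.54] F [-3.8 -0.2 -7.6] M [-0.06  0.7   0.02] op 0.14
stand xyz [0.0632 0.1349 0.2089] jar 2.40 rad 71.4 mm
```

View pics/g.png

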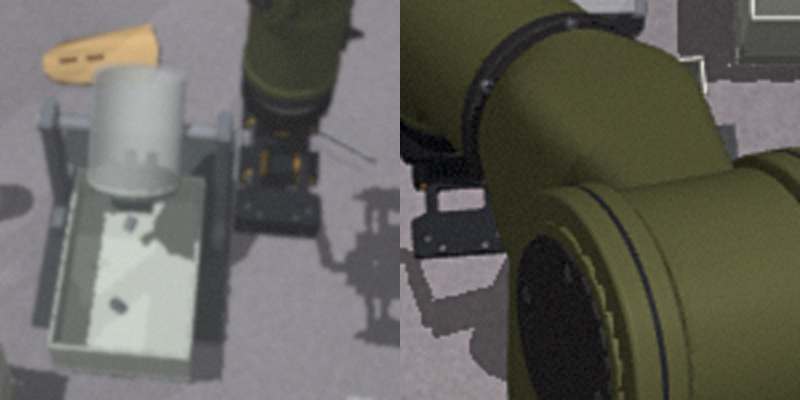

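Two nuts are already in the tub, at crop (130,222) and (118,305). Two are still in the mouth near (140,157). I rock the jar back to about 0.6 rad and forward again.

drive_tool(
  deltas=[
    [[0,0,0],[-1.16,-0.77,0],1],
    [[0,0,0],[-0.99,-0.99,0],1],
    [[0,0,0],[-0.78,-1.16,0],1],
    [[0,0,0],[-0.53,-1.29,0],1],
    [[0,0,0],[-0.26,-1.37,0],1],
    [[0,0,0],[0,-1.4,0],1],
    [[0,0,0],[0.29,-1.37,0],1],
    [[0,0,0],[0.56,-1.28,0],1],
    [[0,0,0],[0.8,-1.14,0],1],
    [[0,0,0],[0,0,0],1],
    [[0,0,0],[0,0,0],1],
    [[0,0,0],[0,0,0],1],
  ],
)

```text
clock: 13.32
tool_pos: [0.4876, 0.044, 0.2334]
eef_rot: [0.485, 0.513, -0.48, 0.52]
contact_force: [-6.5, -1.9, 15.1]
opening: 0.152
```

```bash
python3 -c "
from crank import *
where()"
```

```text
t 13.32 p [0.4876 0.044  0.2334] yaw_y 3.9 x [ 0.013 -0.001 -1.   ] q [ 0.17  0.58 -0.56  1.98  0.47  0.7  -0.62] F [-6.5 -1.9 15.1] M [-0.57  0.96  0.03] op 0.15
stand xyz [-0.0424  0.1349  0.2334] jar 0.68 rad 71.6 mm
```

drive_tool(
  deltas=[
    [[0,0,0],[-0.8,1.14,0],1],
    [[0,0,0],[-0.56,1.28,0],1],
    [[0,0,0],[-0.29,1.37,0],1],
    [[0,0,0],[0,1.4,0],1],
    [[0,0,0],[0.26,1.37,0],1],
    [[0,0,0],[0.53,1.29,0],1],
    [[0,0,0],[0.78,1.16,0],1],
    [[0,0,0],[0.99,0.99,0],1],
    [[0,0,0],[1.16,0.77,0],1],
    [[0,0,0],[0,0,0],1],
    [[0,0,0],[0,0,0],1],
    [[0,0,0],[0,0,0],1],
  ],
)

```text
clock: 14.32
tool_pos: [0.5947, 0.0515, 0.211]
eef_rot: [0.485, 0.514, -0.48, 0.519]
contact_force: [-1.8, -0.3, -1.5]
opening: 0.145
```

```bash
python3 -c "
from crank import *
where();snap('scene','s4.png')
a=cv2.imread('pics/s4.png')[235:395,245:345]
cv2.imwrite('pics/i.png',cv2.resize(a,None,fx=3.5,fy=3.5,interpolation=cv2.INTER_CUBIC))
"
```

```text
t 14.32 p [0.5947 0.0515 0.211 ] yaw_y 3.9 x [ 0.009  0.    -1.   ] q [ 0.14  0.74 -0.54  1.69  0.48  0.84 -0.54] F [-1.8 -0.3 -1.5] M [-0.25  0.52  0.03] op 0.14
stand xyz [0.0649 0.135  0.211 ] jar 2.39 rad 73.9 mm
```

View pics/i.png

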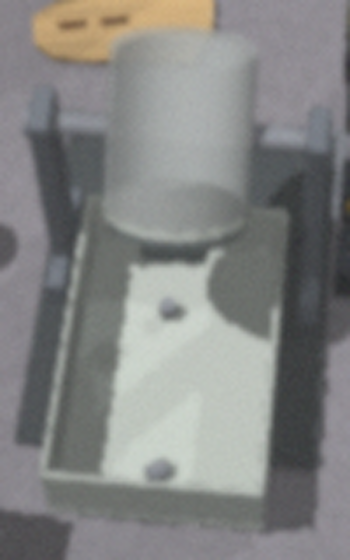

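The jar looks empty. Two dark items show in the tub, at (170,308), possibly two nuts together, and at (160,468); others could be hidden behind the jar. I rock once more for safety before counting.

drive_tool(
  deltas=[
    [[0,0,0],[-1.0,-0.77,0],1],
    [[0,0,0],[-0.9,-0.99,0],1],
    [[0,0,0],[-0.78,-1.16,0],1],
    [[0,0,0],[-0.53,-1.29,0],1],
    [[0,0,0],[-0.26,-1.37,0],1],
    [[0,0,0],[0,-1.4,0],1],
    [[0,0,0],[0.29,-1.37,0],1],
    [[0,0,0],[0.56,-1.28,0],1],
    [[0,0,0],[0.8,-1.14,0],1],
    [[0,0,0],[0,0,0],1],
    [[0,0,0],[0,0,0],1],
    [[0,0,0],[0,0,0],1],
  ],
)

```text
clock: 15.37
tool_pos: [0.4867, 0.0462, 0.2304]
eef_rot: [0.485, 0.515, -0.479, 0.52]
contact_force: [-10.0, 0.2, 20.9]
opening: 0.147
```

drive_tool(
  deltas=[
    [[0,0,0],[-0.8,1.14,0],1],
    [[0,0,0],[-0.56,1.28,0],1],
    [[0,0,0],[-0.29,1.37,0],1],
    [[0,0,0],[0,1.4,0],1],
    [[0,0,0],[0.26,1.37,0],1],
    [[0,0,0],[0.53,1.29,0],1],
    [[0,0,0],[0.78,1.16,0],1],
    [[0,0,0],[0.99,0.99,0],1],
    [[0,0,0],[1.16,0.77,0],1],
    [[0,0,0],[0,0,0],1],
    [[0,0,0],[0,0,0],1],
    [[0,0,0],[0,0,0],1],
  ],
)

```text
clock: 16.37
tool_pos: [0.5942, 0.0525, 0.2076]
eef_rot: [0.485, 0.515, -0.48, 0.518]
contact_force: [-2.8, 2.8, -4.1]
opening: 0.147
```

drive_tool(
  deltas=[
    [[0,0,0],[-1.1,-0.77,0],1],
    [[0,0,0],[-0.95,-0.99,0],1],
    [[0,0,0],[-0.78,-1.16,0],1],
    [[0,0,0],[-0.53,-1.29,0],1],
    [[0,0,0],[-0.26,-1.37,0],1],
    [[0,0,0],[0,-1.4,0],1],
    [[0,0,0],[0.29,-1.37,0],1],
    [[0,0,0],[0.56,-1.28,0],1],
    [[0,0,0],[0.8,-1.14,0],1],
    [[0,0,0],[1.01,-0.97,0],1],
    [[0,0,0],[0,0,0],1],
    [[0,0,0],[0,0,0],1],
  ],
)

```text
clock: 17.37
tool_pos: [0.4764, 0.0446, 0.2178]
eef_rot: [0.485, 0.515, -0.48, 0.519]
contact_force: [-7.7, 2.6, 10.0]
opening: 0.15
```

```bash
python3 -c "
from crank import *
where();goto(peg(0)+[0,0,-.0043],3.95)"
```

```text
t 17.37 p [0.4764 0.0446 0.2178] yaw_y 4.0 x [ 0.009  0.001 -1.   ] q [ 0.15  0.59 -0.54  2.03  0.5   0.64 -0.65] F [-7.7  2.6 10. ] M [0.44 1.34 0.  ] op 0.15
stand xyz [-0.0536  0.1363  0.2178] jar 0.41 rad 68.2 mm
t 17.37 p [0.4764 0.0446 0.2178] yaw_y 4.0 x [ 0.009  0.001 -1.   ] q [ 0.15  0.59 -0.54  2.03  0.5   0.64 -0.65] F [-7.7  2.6 10. ] M [0.44 1.34 0.  ] op 0.15
shift cm [ 2.41 -1.43  0.13] turn [ 0.1 -0.  -0.5]
```

drive_tool(
  deltas=[
    [[0,0,0],[1.18,-0.74,0],1],
    [[0,0,0],[1.31,-0.49,0],1],
    [[0,0,0],[0.4,-0.1,0],1],
    [[0,0,0],[0.3,0,0],1],
    [[0,0,0],[0,0,0],1],
    [[0,0,0],[0,0,0],1],
  ],
)

```text
clock: 17.87
tool_pos: [0.4631, 0.0434, 0.186]
eef_rot: [0.484, 0.515, -0.48, 0.519]
contact_force: [-9.2, 1.8, 15.5]
opening: 0.127
```

```bash
python3 -c "
from crank import *
where();a=snap('scene')['color'][215:395,245:345,::-1];b=snap('top')['color'][110:230,265:375,::-1]
f=lambda i,w:cv2.resize(i,(w,600),interpolation=cv2.INTER_CUBIC)
cv2.imwrite('pics/j.png',np.hstack([f(a,333),f(b,460)]))
"
```

```text
t 17.87 p [0.4631 0.0434 0.186 ] yaw_y 4.0 x [ 0.008 -0.    -1.   ] q [ 0.11  0.63 -0.48  2.1   0.56  0.54 -0.71] F [-9.2  1.8 15.5] M [0.31 1.78 0.  ] op 0.13
stand xyz [-0.0669  0.1361  0.186 ] jar -0.11 rad 67.7 mm
```

View pics/j.png

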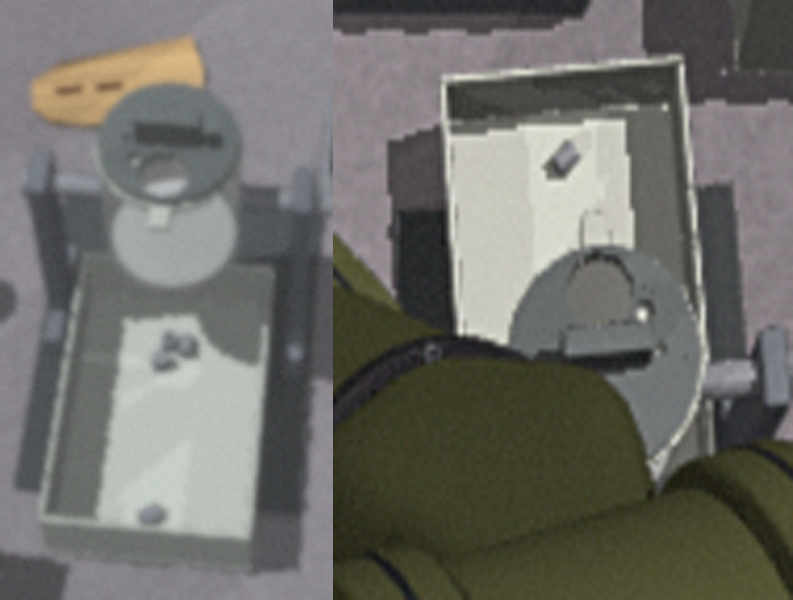

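All four nuts are in the tub: three at scene crop (165,360), (172,342), (188,348) and one at (152,513). The jar floor is bare and the large hole is by the lip. I release the crank and rise.

drive_tool(
  deltas=[
    [[0,0,0],[0,0,0],5],
    [[0,0,0],[0,0,0],5],
    [[0,0,0],[0,0,0],5],
    [[0,0,0],[0,0,0],5],
    [[0,0,0],[0,0,0],5],
    [[0,0,0],[-1,0,0],5],
    [[0,0,0],[-3,0,0],5],
    [[0,0,0],[-3,0,0],5],
    [[0,0,0],[-3,0,0],5],
    [[0,0,0],[-3,0,-1],5],
    [[0,0,0],[0,0,-4],5],
    [[0,0,0],[0,0,-4],5],
  ],
)

```text
clock: 18.97
tool_pos: [0.4591, 0.1316, 0.3154]
eef_rot: [0.488, 0.512, -0.482, 0.518]
contact_force: [0.4, 0.5, -0.6]
opening: 0.569
```

drive_tool(
  deltas=[
    [[0,0,0],[0,0,-4],5],
    [[0,0,0],[0,0,-4],5],
    [[0,0,0],[0,0,-4],5],
    [[0,0,0],[0,0,0],5],
    [[0,0,0],[0,0,0],5],
  ],
)

```text
clock: 19.38
tool_pos: [0.4483, 0.2551, 0.3137]
eef_rot: [0.483, 0.517, -0.479, 0.519]
contact_force: [1.2, -0.9, -0.4]
opening: 0.568
```

```bash
python3 - <<'E'
from crank import *
st();a=snap('scene');b=snap('top')
t=np.linspace(0,2*np.pi,60);W=lambda P:np.array(P)@Rz.T+[q[0],q[1],0];out=[]
for s,(x0,y0,w) in((a,(235,215,180)),(b,(235,110,150))):
    c=cv2.resize(s['color'][y0:y0+w,x0:x0+w,::-1],(400,400),interpolation=cv2.INTER_CUBIC);k=400/w
    def L(P,col):cv2.polylines(c,[np.int32((proj(s,W(P))-[x0,y0])*k*4)],False,col,1,cv2.LINE_AA,2)
    L(np.c_[.045*np.cos(t),.045*np.sin(t),0*t+.24],(0,255,0)); L([(-.068,.102,.198),(-.068,.16,.198)],(0,0,255))
    out.append(c)
cv2.imwrite('pics/k.png',np.hstack(out))
E
```

```text
t 19.38 p [0.4483 0.2551 0.3137] yaw_y 4.2 x [ 0.007  0.002 -1.   ] q [-0.21  0.51 -0.63  1.8   0.37  0.94 -0.92] F [ 1.2 -0.9 -0.4] M [-0.06 -0.1  -0.03] op 0.57
```

View pics/k.png

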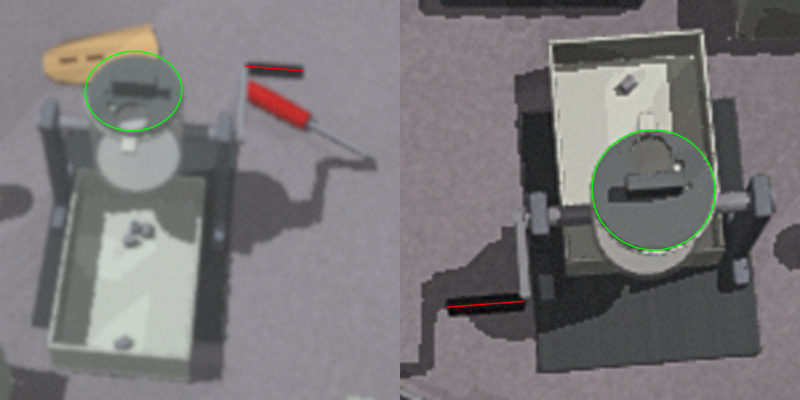

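The jar matches its upright overlay: dial circle and peg line both fall where they did at the start. The large hole is on the port by the lip, four nuts are in the tub, and the arm is clear. I hand in.

```bash
python3 -c "
from plant import r
print(r.finish_job())"
```

```text
the job is handed in; nothing more can be done
None
```

The job is handed in, and my last checks showed every end condition met; `finish_job` itself reported no verdict. I turned the dial clockwise about 130° to its stop (the moment rose to 0.74 N m), gripped the crank peg, and tipped the jar to about 2.4 rad. I rocked it back to about 0.65 rad and forward twice, then swung it upright and let go, with about 19.4 s on the clock.

- **Nuts:** the last pictures show all four in the tub, three together and one near the far wall, and the jar floor is empty. Two fell on the first tip and the other two during the rocking.
- **Jar and dial:** the jar and crank peg fall on their upright overlay, and the largest hole is at the lip.
- **Bench:** the plywood blank and screwdriver look unmoved. I did not measure the glue jar, tape roll or bushing cup at the end, but the arm worked only around the dial and crank.
- **Disagreement:** the tilt I worked out from the gripper read -0.11 rad at the end because the peg had slipped a few millimetres in the grip. I went by the camera overlay instead.

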